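Clamp the gauge block against the set anvil

TASK

On the bench clamp, first turn the black anvil dial until its pointer is on the red mark. Then, working only the orange trigger, pump the jaw forward until it carries the gauge block against the anvil and its spring nose is pressed in just far enough: yellow band gone, green band still showing, and never so hard that the red band goes in. Finish while still holding the trigger squeezed, do not push the jaw or the block by hand, and leave everything else on the bench where it is.

Things in the scene. Friction and masses are not known exactly. Their poses are not given: they have to be found in the camera images.
- clamp: fixed ratchet clamp; steel bed 300 mm long, 80 wide, 12 high; origin on the bench under it. Its frame: x = clamping direction, y across, z up. Along x: orange trigger, green post, green jaw head with spring nose, block, steel anvil, green housing (x 89 to 155, 80 wide, top z 45) with black dial. The jaw's bar (12 wide, z 32 to 44) runs through post and trigger, out behind.
- post_face (a point): on the fixed green grip post: middle of its +x face, at clamp x -76, z 90. The post is 14 mm thick in x, 26 wide in y, top at z 114; it does not move.
- trigger_blade: orange upright trigger blade, 10 mm thick in x, 24 wide in y, top at z 114. Origin on the bench plane under its middle, at clamp x -121 when released; axes as the clamp's.
- trigger_face (a point): middle of the blade's -x face (the face to push), at z 90; clamp x -126 when released, so blade and post span 50 mm from outside to outside when released and 36 mm at full stroke; the space between them is 26 mm when released.
- trigger (a joint): trigger slide, m: 0 released, 0.014 fully squeezed (towards the post, clamp +x). A spring brings it back (2.2 N at 0, 3.6 N at full stroke).
- jaw (a joint): jaw slide, m: 0 drawn back, to 0.085 towards the anvil (clamp +x). Stepless one-way pawl: squeezing the trigger carries the jaw forward by the same distance (under 1 mm lost per stroke); when the trigger is let back the jaw stays, held by 6 N of friction. It cannot be backed off. A squeeze takes about 9 N, up to 15 N with the nose pressed in.
- jaw_head: green jaw head, 18 x 32 x 40 mm, top at z 54, with its steel bar; origin = clamp origin shifted by the jaw value along clamp x.
- nose (a joint): spring nose of the jaw, m: 0 standing 20 mm out of the head, grows as it is pressed into the head, 0.015 at its stop; 0.45 N per mm. Bands from the head outwards: 5 mm yellow, 6 mm green, 4 mm red, then a 5 mm black pad. Yellow has just vanished into the head at 0.005, green has just vanished at 0.011.
- nose_face (a point): middle of the pad's front face, z 34; clamp x = -24 mm + jaw - nose.
- anvil: steel anvil plate, 40 wide, top at z 52; its slide is driven by the dial. Origin moves with it.
- anvil_face (a point): middle of the anvil's face towards the block, z 34; clamp x = 68.5 mm - 5 mm per rad of dial (60 mm with the dial at the red mark).
- dial (a joint): anvil dial, rad, range 0 to 3.4, growing clockwise seen from above; its white pointer line points along clamp +x at 0. Ticks on the housing every 0.34 rad from 0 to 3.4; the broad red tick is at 1.70 (all others white). It stays where it is left (0.06 N m of friction).
- dial_grip (a point): on the dial's axis, at half height of its bar grip: clamp x 121, z 65. The bar is 42 mm long (along the pointer), 12 mm wide, from z 50 to z 76, on a 44 mm disc whose top is at z 50.
- block: silver-grey aluminium gauge block, 30 x 30 x 36 mm high, 88 g, loose on the bed between nose and anvil, its faces nearly square to the clamp. Origin at the middle of its underside.
- pusher: rosewood hand pusher, 105 mm long, 26 mm thick, lying; bystander
- dish: chipped white porcelain bushing dish, 90 mm across, 28 mm high; bystander
- screwdriver: screwdriver, 160 mm long, lying; bystander
- loupe: black eye loupe, 36 mm across, 30 mm high; bystander
- jar: amber glass jar, 44 mm across, 50 mm high; bystander
- pillar0: brass pillar, 55 mm long, 14 mm thick, lying in the shallow drawer tray beyond the clamp; bystander
- pillar1: second brass pillar in the tray; bystander
- pillar2: third brass pillar in the tray; bystander
Not all that is in view belongs to the job. Several things have the shape of the block; the one meant has the colours described above.

How it is judged:
On the way, in this order (a step that is already met when the one before it is completed fails the run):
1. the dial's pointer stands on the red mark (value of joint dial between 1.56 and 1.84 rad), for 0.3 s.
2. the jaw has the block pressed against the anvil, nose in past the yellow band (contact force between block and anvil above 1.2 N and value of joint nose above 0.005 m), for 0.2 s.
At the end, for the whole second after the job is handed in: Hand still squeezing the trigger (2 mm or more in, over 1.5 N on the blade); dial at 1.70 within 0.14 rad; block upright, at rest, pressed on the anvil with over 1.2 N; nose pressed in between 5 and 11 mm (yellow gone, green still showing) (all of step 1 and all of step 2 and value of joint nose below 0.011 m and contact force between the fingers and trigger_blade above 1.5 N and value of joint trigger above 0.002 m and angle between block's own z axis and vertical below 0.1 rad and linear speed of block below 0.02 m/s); the arm keeps its last pose, push and grip.
It fails at once if the red band is pressed in (nose in by more than 13 mm) (value of joint nose above 0.013 m).
It fails at once if the hand or arm pushes the jaw or the block directly (contact force between any of the fingers, the arm and jaw_head above 3 N or contact force between any of the fingers, the arm and block above 3 N).
It fails at once if something else on the bench is shifted by more than 30 mm (distance of any of pusher, dish, screwdriver, loupe, jar, pillar0, pillar1, pillar2 from where it was at the start of the episode above 0.03 m).
It also fails if it takes over 58 s, if anything falls off the work surface, if the arm or the gripper's body presses on something with over 40 N, if the wrist force passes 120 N, or if a joint passes its speed limit or range.

ROBOT

A 7-joint arm with a two-finger parallel gripper is mounted at the origin on the work surface. World frame = base frame: x ahead of the robot, y to its left, z up, the work surface at z = 0. Lengths are in m, angles in rad, forces in N, time in s.
With the tool pointing down it reaches from about 0.4 to 0.875 m from the base axis. Payload 4.4 kg.
Tool frame: the origin (TCP) lies midway between the tips of the shut fingers; the grasp point (between the pads) lies 19 mm behind it; z points along the fingers, y is the line along which they close (so a half turn about z gives the same grasp; the last joint's range is limited). The gripper opens to 85 mm and grips with 20 to 120 N. Pads are 22 mm wide; open, the fingers measure 114 mm over their backs; the gripper's body (76 mm by 85 mm) begins 54 mm behind the grasp point. The pads swing forward as they close: fully open they stand 13 mm farther back than shut.
Start: joints at [-1.341, 0.628, 0.038, 1.517, -0.027, 0.996, -0.02], TCP at [0.189, 0.622, 0.231] pointing down, gripper open.
Joint ranges: [-3.06, 3.06], [-0.37, 2.12], [-1.25, 1.32], [0.18, 2.47], [-1.1, 4.24], [0.23, 1.98], [-2.94, 2.94]. Speed limits (rad/s): [2.57, 2.57, 3.14, 3.14, 3.14, 3.14, 3.14].

INTERFACE

Orientations are given as a unit quaternion [w, x, y, z].
In Python, from bench import ctrl gives the robot as it stands.
- The arm moves only by the tool jog_arm, never from a script. Its arguments are lists of equal length, an entry for each row: "hand": the opening, from 0 (shut) to 1 (fully open); "delta_pos": the shift along the tool's x, y, z in mm, a list of three; "rotation": the turn, a rotation vector about the tool's x, y, z in degrees, a list of three. In form: {"hand": [hand, ...], "delta_pos": [[dx, dy, dz], ...], "rotation": [[wx, wy, wz], ...]}. A call has 1 to 8 rows; each row is the pose to reach, as a shift and turn from the pose commanded when the call began, along the tool's axes at that moment; what a row does not reach only later rows make up. A row lasts 1/10 s, in which the tool goes at most 50 mm and 8.59 degrees, less where a joint would pass 70% of its speed; a pose out of reach is approached as far as the arm can. A call with a gripper value outside its range is refused whole. The fingers move at their own pace and stop on an object; the grip force is fixed at half the most. Time passes only in rows, so rows that repeat a pose let the fingers close. It gives the time, the measured TCP pose, the force, the opening and the grip force at its end, in the units of the state.
- ctrl.sense(): the state, without advancing time (a new reading comes with each control period).
- ctrl.read_camera(name): name is "scene" or "top"; returns (picture, depth): 420x560x3 uint8, red, green, blue; 420x560 float32, m along the optical axis (not along the pixel's ray), 0 where there is no reading.
- ctrl.get_calibration(name): a dict with "fx", "fy", "cx", "cy" (pixels), "world_from_camera" (4x4, takes a point from camera to world coordinates). Camera axes: x right, y up, looking along -z (the intrinsics and any distortion apply to the point x, -y, -z); pixel columns grow to the right and rows downward; lengths in m; the calibration is good to about 2 mm. A picture is of the moment at which its call begins. get_calibration takes no time and is no camera call.
- ctrl.sign_off(): hands the job in; it is judged then, once.
The state is a dict: "time": time; "joint_positions": joint angles; "joint_vel": joint speeds; "effort": joint torques, N m; "tcp_pos": TCP position; "ee_rot": TCP orientation; "wrist_force": force on the tool from outside, world axes, zero at the start; "ft_torque": the same for the moment, N m; "gripper_width": finger opening in m; "finger_force": force on a finger pad.
Only numpy, scipy, OpenCV 4.12 (cv2) and the standard library are available. Lean on these libraries where they do the work, as an engineer would, in place of code of your own. Each camera call takes 0.05 s, during which the arm holds its last target. There are 200 camera calls.

## Working session

There is one attempt and no reset: what is moved stays moved. The work goes in short steps, Python scripts to look and compute and a tool call to move; the robot and the scene stay as the last step left them, time stands still between calls to the robot, and variables do not carry over. Pictures are saved under pics/ and viewed, at most 10 in all, crops included, and the job is handed in when it is done.

Besides the shell and the picture viewer there is one more tool, called after "Emit:" as a command line: name --argument value ..., lists and objects as JSON in quotes. jog_arm: Moves the arm, as the interface text tells. Its arguments: {"type":"object","properties":{"hand":{"type":"array","items":{"type":"number"}},"delta_pos":{"type":"array","items":{"type":"array","items":{"type":"number"}}},"rotation":{"type":"array","items":{"type":"array","items":{"type":"number"}}}},"required":["hand","delta_pos","rotation"]}

```bash
mkdir -p pics
cat > h.py <<'E'
import numpy as np,cv2
from bench import ctrl
def shot(n):
    im,d=ctrl.read_camera(n); return im,d,ctrl.get_calibration(n)
def px2w(c,u,v,z):
    "cast pixel ray onto plane z"
    M=np.array(c["world_from_camera"]); r=M[:3,:3]@np.array([(u-c["cx"])/c["fx"],-(v-c["cy"])/c["fy"],-1.])
    o=M[:3,3]; return o+r*(z-o[2])/r[2]
def w2px(c,p):
    M=np.array(c["world_from_camera"]); q=M[:3,:3].T@(np.array(p)-M[:3,3]); return c["cx"]+c["fx"]*q[0]/-q[2], c["cy"]-c["fy"]*q[1]/-q[2]
def cloud(c,d):
    M=np.array(c["world_from_camera"]); v,u=np.mgrid[:d.shape[0],:d.shape[1]]
    P=np.stack([(u-c["cx"])/c["fx"]*d,-(v-c["cy"])/c["fy"]*d,-d],-1); return P@M[:3,:3].T+M[:3,3]
E
python3 - <<'E'
from h import *
for n in("scene","top"):
    im,d,c=shot(n); cv2.imwrite(f"pics/{n}0.png",im[...,::-1]); np.savez(f"{n}0.npz",im=im,d=d); print(n,{k:np.round(v,3).tolist() if k=="world_from_camera" else v for k,v in c.items()})
print(ctrl.sense())
E
```

```text
scene {'fx': 412.9994642476869, 'fy': 412.9994642476869, 'cx': 276.4660031199783, 'cy': 210.93501620808658, 'world_from_camera': [[0.696, -0.539, 0.474, 1.139], [0.718, 0.536, -0.444, -0.503], [-0.015, 0.65, 0.76, 0.917], [0.0, 0.0, 0.0, 1.0]]}
top {'fx': 465.11453502317295, 'fy': 465.11453502317295, 'cx': 275.9841755048844, 'cy': 206.29734766314203, 'world_from_camera': [[0.114, 0.971, -0.208, 0.315], [-0.993, 0.112, -0.021, -0.018], [0.003, 0.209, 0.978, 1.452], [0.0, 0.0, 0.0, 1.0]]}
{'time': 0.1, 'joint_positions': array([-1.34083165,  0.62924571,  0.03844651,  1.51823348, -0.02697692,
        0.99629187, -0.01996468]), 'joint_vel': array([-0.00088793, -0.00186376, -0.00020519, -0.00227676,  0.00035736,
        0.00069741,  0.00062642]), 'effort': array([ 3.32780655e-03, -5.64532650e+01,  1.23056933e+00, -1.93973726e+01,
        1.12635858e-02,  5.43808055e-03,  1.98812683e-05]), 'tcp_pos': array([0.18927705, 0.62126964, 0.23049725]), 'ee_rot': array([-1.04611133e-04,  1.47320501e-01,  9.89088459e-01, -8.23580447e-04]), 'wrist_force': array([-0.08990198,  0.25340912, -0.27115356]), 'ft_torque': array([0.02904664, 0.03594211, 0.03691841]), 'finger_force': 0.0, 'gripper_width': 0.08550543491363546}
```

View pics/scene0.png

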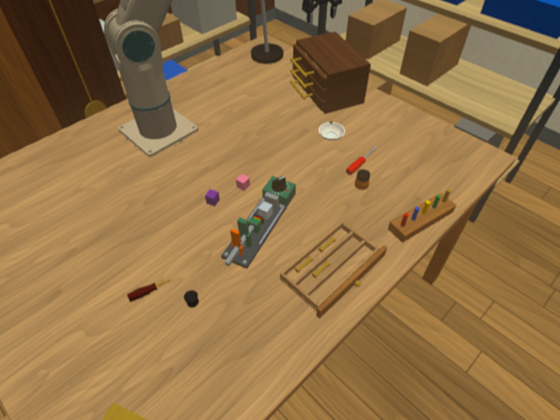

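View pics/top0.png

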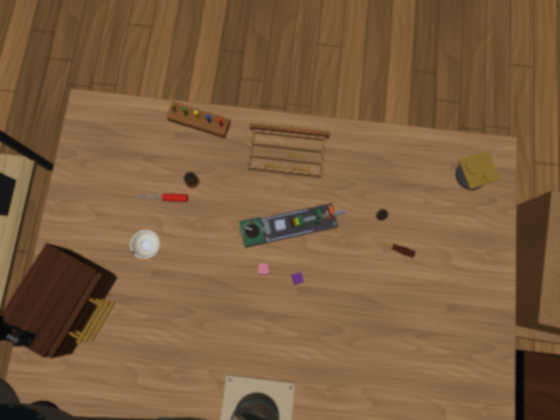

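The scene view shows the clamp with the orange trigger at about (236,239), green post (244,229), silver block (264,209) and dial (280,184). In the top view the trigger is at (332,211), the block at (280,225) and the dial at (253,231).

Things that could be taken for the block (top view): silver (280,225), pink cube (264,269), purple cube (297,279). I choose the silver one on the bed. The pieces in the tray and rack are not candidates.

Run:
```python
from h import *
T=np.load("top0.npz");S=np.load("scene0.npz")
a=cv2.resize(T["im"][190:255,230:355],(800,416),interpolation=cv2.INTER_CUBIC)
b=cv2.resize(S["im"][165:270,215:305],(514,600),interpolation=cv2.INTER_CUBIC)
cv2.imwrite("pics/c1.png",a[...,::-1]);cv2.imwrite("pics/c2.png",b[...,::-1])
for n,D in(("top",T),("scene",S)):
    c=ctrl.get_calibration(n);P=cloud(c,D["d"]);h=cv2.cvtColor(D["im"],cv2.COLOR_RGB2HSV)
    reg=(P[...,0]>.35)&(P[...,0]<.8)&(abs(P[...,1])<.35)&(P[...,2]>.006)
    H,Sa,V=h[...,0],h[...,1],h[...,2]
    for nm,m in(("orange",(H<14)&(Sa>170)&(V>110)),("green",(H>60)&(H<95)&(Sa>80)),("dark",(V<45)),("bed",(Sa<90)&(P[...,2]<.02))):
        k,l,s,ce=cv2.connectedComponentsWithStats((m&reg).astype(np.uint8))
        for i in range(1,k):
            if s[i,4]>12:
                Q=P[l==i]; print(n,nm,ce[i].round(1),s[i,4],"med",np.median(Q,0).round(4),"z95",np.percentile(Q[:,2],95).round(3))
    m=(P[...,2]>.006)&(P[...,2]<.018)&reg&(Sa<100)
    pts=P[m][:,:2].astype(np.float32); print(n,len(pts),cv2.minAreaRect(pts))
```

```text
top orange [178.5 197.3] 129 med [0.6124 0.322  0.0232] z95 0.029
top orange [330.7 210.1] 26 med [ 0.6064 -0.15    0.1139] z95 0.119
top green [318.2 212.4] 30 med [ 0.5961 -0.1137  0.1135] z95 0.12
top green [300.8 219.7] 32 med [ 0.58   -0.0676  0.0531] z95 0.058
top green [256.6 221.1] 27 med [0.5615 0.068  0.0435] z95 0.047
top green [243.  223.5] 21 med [0.5503 0.1077 0.045 ] z95 0.049
top green [253.5 239. ] 136 med [0.5047 0.0689 0.0442] z95 0.049
top dark [190.4 178.6] 76 med [0.67  0.288 0.05 ] z95 0.054
top dark [381.5 214.4] 47 med [ 0.6295 -0.3161  0.0292] z95 0.034
top dark [252.7 231.5] 86 med [0.5233 0.0722 0.0528] z95 0.078
top bed [296.9 223.8] 1214 med [ 0.5734 -0.0544  0.0119] z95 0.017
top 1200 ((0.5049560070037842, -0.06907176971435547), (0.22365638613700867, 0.2677295207977295), 18.96438217163086)
scene orange [353.7 166.3] 108 med [0.6191 0.3199 0.0235] z95 0.028
scene orange [236.1 239.9] 136 med [ 0.6153 -0.1531  0.0835] z95 0.115
scene green [269.  185.2] 66 med [0.5086 0.0557 0.0456] z95 0.048
scene green [286.9 190.8] 62 med [0.5607 0.0752 0.0454] z95 0.048
scene green [249.9 220.9] 70 med [ 0.5893 -0.0712  0.0559] z95 0.116
scene dark [191.1 298.2] 140 med [ 0.6381 -0.3213  0.03  ] z95 0.033
scene bed [260.3 234.8] 899 med [ 0.6055 -0.0718  0.0128] z95 0.017
scene bed [256.3 208. ] 89 med [ 0.5254 -0.013   0.0128] z95 0.016
scene bed [227.1 251. ] 84 med [ 0.5837 -0.1662  0.0129] z95 0.016
scene 1104 ((0.5980063080787659, -0.11095081269741058), (0.260481595993042, 0.37184810638427734), 44.66520690917969)
```

View pics/c1.png

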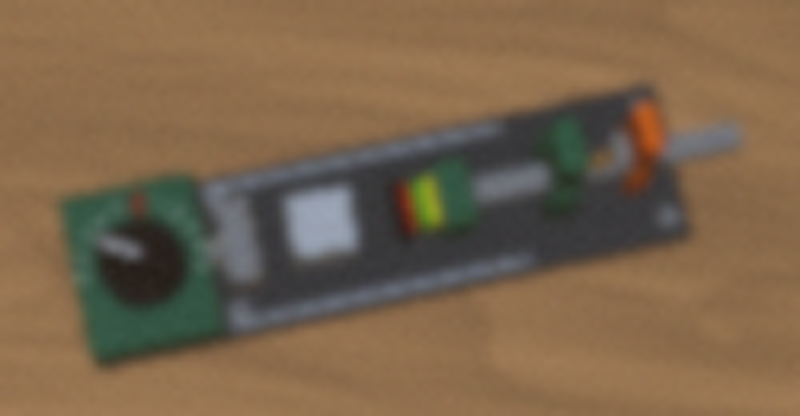

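View pics/c2.png

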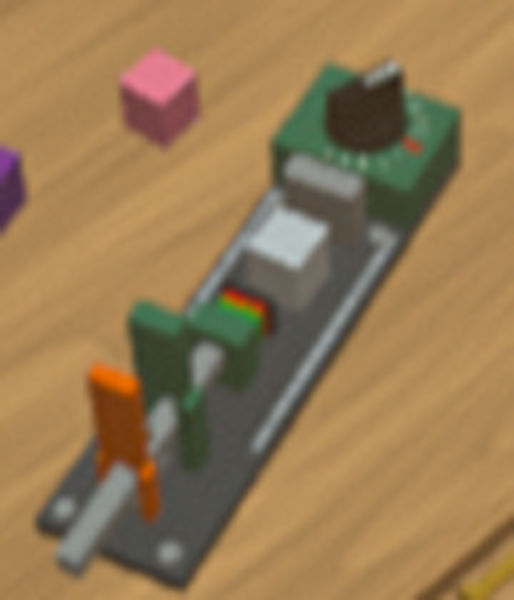

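The crops show the silver block on the bed (top crop 320,220), between the nose (400,205) and the anvil (235,235). The red tick is at (138,203), and the dial pointer runs from (140,255) to (100,240), close to 0.3 rad. Next I fit the clamp pose.

```bash
cat >> h.py <<'E'
def fit(A,B):
    "2D rigid fit B=R A+t"
    A=np.array(A);B=np.array(B);a=A-A.mean(0);b=B-B.mean(0)
    th=np.arctan2((a[:,0]*b[:,1]-a[:,1]*b[:,0]).sum(),(a*b).sum()); R=np.array([[np.cos(th),-np.sin(th)],[np.sin(th),np.cos(th)]])
    t=B.mean(0)-R@A.mean(0); return th,t,R,(B-(A@R.T+t))
E
python3 - <<'E'
from h import *
c=ctrl.get_calibration("top")
L=[((155,-40),(62,200),45),((155,40),(100,362),45),((89,40),(222,335),45),((89,-40),(195,178),45),((-150,-40),(650,88),12),((-150,40),(690,237),12)]
A=[np.array(l[0])/1e3 for l in L];B=[px2w(c,230+l[1][0]/6.4-.5,190+l[1][1]/6.4-.5,l[2]/1e3)[:2] for l in L]
th,t,R,e=fit(A,B);print("top",np.degrees(th),t,(e*1e3).round(1).tolist())
c2=ctrl.get_calibration("scene")
k=5.711
M=[((155,-40),(462,112),45),((155,40),(330,65),45),((89,40),(275,145),45),((89,-40),(403,195),45),((-150,40),(40,522),12),((-150,-40),(187,585),12)]
A2=[np.array(l[0])/1e3 for l in M];B2=[px2w(c2,215+l[1][0]/k-.5,165+l[1][1]/5.714-.5,l[2]/1e3)[:2] for l in M]
th2,t2,R2,e2=fit(A2,B2);print("scene",np.degrees(th2),t2,(e2*1e3).round(1).tolist())
for nm,c0 in(("top",c),("scene",c2)):
    D=np.load(nm+"0.npz");P=cloud(c0,D["d"]);h=cv2.cvtColor(D["im"],cv2.COLOR_RGB2HSV)
    q=(P[...,:2]-t)@R*1e3
    z=P[...,2]*1e3
    for lab,m in(("blade",(z>100)&(q[...,0]>-140)&(q[...,0]<-105)),("post",(z>100)&(q[...,0]>-100)&(q[...,0]<-60)),("dialbar",(z>65)&(q[...,0]>90)&(q[...,0]<160)),("block",(z>44)&(z<53)&(q[...,0]>0)&(q[...,0]<45))):
        m=m&(abs(q[...,1])<50)
        if m.sum()>2: print(nm,lab,m.sum(),q[m].mean(0).round(1),q[m].min(0).round(1),q[m].max(0).round(1),z[m].mean().round(1))
    # white pointer
    w=(h[...,1]<80)&(h[...,2]>120)&(z>60)&(q[...,0]>90)&(q[...,0]<160)&(abs(q[...,1])<40)
    v,u=np.nonzero(w); 
    for vv,uu in zip(v,u):
        x=px2w(c0,uu,vv,.076)[:2]; print("  ptr",((x-t)@R*1e3-[121,0]).round(1))
E
```

```text
top 109.25815322731384 [ 0.56728575 -0.03591159] [[2.3, -3.6], [2.4, -5.3], [0.1, 1.0], [-1.5, -3.4], [-3.3, 5.6], [-0.0, 5.7]]
scene 109.26063782094664 [ 0.5727593  -0.03674114] [[-0.1, -4.4], [2.7, -2.4], [2.9, 0.2], [-2.4, -4.2], [-0.6, 5.7], [-2.5, 5.1]]
top blade 32 [-120.1   -0.6] [-126.2  -13.3] [-114.8   10.6] 113.1
top post 46 [-82.2  -0.2] [-89.1 -15.2] [-75.8  11.5] 112.0
top dialbar 63 [121.1  -1.4] [100.6 -16.5] [140.7  12.2] 74.5
top block 70 [31.2 -2.6] [ 18.5 -17.6] [43.8 12.4] 48.0
scene blade 62 [-124.7   -3.8] [-130.   -13.8] [-117.6    9.9] 110.1
scene post 76 [-87.4  -3.4] [-92.6 -15.8] [-78.7  11.4] 111.0
scene dialbar 79 [116.4  -3.6] [ 98.5 -16.6] [136.1  12.1] 73.3
scene block 96 [29.  -3.8] [ 14.8 -17.9] [44.6 12.6] 48.3
  ptr [12.4 -7. ]
  ptr [13.6 -9.6]
  ptr [ 14.9 -12.2]
  ptr [ 6.2 -3.6]
  ptr [ 7.4 -6.2]
  ptr [ 8.7 -8.8]
  ptr [  9.9 -11.4]
  ptr [ 11.2 -14. ]
  ptr [ 1.3 -2.9]
  ptr [ 2.5 -5.4]
  ptr [ 3.8 -8. ]
```

```bash
cat >> h.py <<'E'
from scipy.spatial.transform import Rotation as Rn
TH=np.radians(109.26);CR=np.array([[np.cos(TH),-np.sin(TH)],[np.sin(TH),np.cos(TH)]])
T0=np.array([.5673,-.0359])+CR@[.0002,-.001]
def c2w(x,y,z): return np.r_[T0+CR@[x/1e3,y/1e3],z/1e3]
def plan(pos,yaw_y):
    "tool-frame delta mm and rotvec deg to reach TCP pos, tool down, tool y at azimuth yaw_y deg"
    s=ctrl.sense();q=s["ee_rot"];R0=Rn.from_quat([*q[1:],q[0]])
    a=np.radians(yaw_y);y=np.array([np.cos(a),np.sin(a),0]);z=np.array([0,0,-1.]);x=np.cross(y,z)
    R1=Rn.from_matrix(np.stack([x,y,z],1))
    return (R0.inv().apply(np.array(pos)-s["tcp_pos"])*1e3).round(1),np.degrees((R0.inv()*R1).as_rotvec()).round(2)
def dial(nm="top",zmin=64):
    im,d,c=shot(nm);P=cloud(c,d);q=(P[...,:2]-T0)@CR*1e3;z=P[...,2]*1e3
    m=(z>zmin)&(z<82)&(np.hypot(q[...,0]-121,q[...,1])<28);Q=q[m]
    w=np.linalg.eigh(np.cov(Q.T))[1][:,1]; return -np.arctan2(w[1],w[0]),Q.mean(0),len(Q)
E
python3 - <<'E'
from h import *
for z in (60,66,70): print(dial("top",z))
print(dial("scene",70))
print(c2w(121,0,65),c2w(-101,0,90),c2w(0,0,0))
print(plan(c2w(121,0,54),-4))
E
```

```text
(np.float64(-2.6402137975702504), array([ 1.20817259e+02, -1.04961266e-01]), 65)
(np.float64(-2.634304539883596), array([121.11522832,  -0.53337007]), 60)
(np.float64(-2.612064023154214), array([121.56937511,  -0.89630144]), 56)
(np.float64(-2.573187554953532), array([116.87021737,  -2.07411409]), 59)
[0.52826556 0.07884647 0.065     ] [ 0.60149346 -0.13072852  0.09      ] [ 0.56817806 -0.03538134  0.        ]
(array([-482.4, -420.2,  177.3]), array([-3.000e-02,  3.000e-02,  7.705e+01]))
```

Emit:
jog_arm --hand '[1, 1, 1, 1, 1, 1, 1, 1]' --delta_pos '[[0, 0, -50], [0, 0, -100], [-482, -420, -100], [-482, -420, -100], [-482, -420, -100], [-482, -420, -100], [-482, -420, -100], [-482, -420, -100]]' --rotation '[[0, 0, 0], [0, 0, 0], [0, 0, 20], [0, 0, 40], [0, 0, 60], [0, 0, 83], [0, 0, 83], [0, 0, 83]]'

```text
time: 1.1
tcp_pos: [0.3491, 0.3655, 0.3316]
ee_rot: [-0.0, 0.565, 0.825, 0.0]
wrist_force: [1.0, 0.5, -0.1]
gripper_width: 0.0851
finger_force: 0.0
```

Run:
```python
from h import *
s=ctrl.sense();print(s["time"],s["tcp_pos"],s["joint_positions"].round(2));print(plan(c2w(121,0,54),-10.2))
```

```text
1.1 [0.34906798 0.3654719  0.33157099] [-1.1   0.32  0.32  1.78 -0.12  1.06 -0.37]
(array([-332.1,   63.6,  277.4]), array([ 2.000e-02, -4.000e-02,  3.134e+01]))
```

Emit:
jog_arm --hand '[1, 1, 1, 1, 1, 1, 1, 1]' --delta_pos '[[-332, 64, 180], [-332, 64, 180], [-332, 64, 180], [-332, 64, 180], [-332, 64, 180], [-332, 64, 180], [-332, 64, 180], [-332, 64, 180]]' --rotation '[[0, 0, 8], [0, 0, 16], [0, 0, 24], [0, 0, 31], [0, 0, 31], [0, 0, 31], [0, 0, 31], [0, 0, 31]]'

```text
time: 1.9
tcp_pos: [0.5305, 0.0784, 0.1499]
ee_rot: [0.0, 0.764, 0.645, -0.001]
wrist_force: [0.2, -0.0, 0.4]
gripper_width: 0.0855
finger_force: 0.0
```

Emit:
jog_arm --hand '[1, 1, 1]' --delta_pos '[[0, 0, 0], [0, 0, 0], [0, 0, 0]]' --rotation '[[0, 0, 0], [0, 0, 0], [0, 0, 0]]'

```text
time: 2.2
tcp_pos: [0.5292, 0.0834, 0.1516]
ee_rot: [-0.0, 0.763, 0.647, 0.0]
wrist_force: [0.9, 0.1, 0.6]
gripper_width: 0.0853
finger_force: 0.0
```

Run:
```python
from h import *
s=ctrl.sense();print(s["time"],s["tcp_pos"],s["joint_positions"].round(2));print(plan(c2w(121,0,54),-10.2))
```

```text
2.2 [0.52917282 0.08339635 0.15164917] [-0.45  0.6   0.37  1.92 -0.34  0.67 -0.04]
(array([-4.7, -0.1, 97.6]), array([-0.01, -0.07,  0.79]))
```

Emit:
jog_arm --hand '[1, 1, 1, 1, 0.6, 0.4]' --delta_pos '[[-5, 0, 40], [-5, 0, 80], [-5, 0, 97], [-5, 0, 97], [-5, 0, 97], [-5, 0, 97]]' --rotation '[[0, 0, 1], [0, 0, 1], [0, 0, 1], [0, 0, 1], [0, 0, 1], [0, 0, 1]]'

```text
time: 2.8
tcp_pos: [0.5298, 0.0778, 0.0559]
ee_rot: [0.001, 0.769, 0.64, 0.001]
wrist_force: [-0.7, -0.3, 0.7]
gripper_width: 0.0591
finger_force: 0.0
```

Run:
```python
from h import *
s=ctrl.sense();print(s["time"],s["tcp_pos"],s["gripper_width"],s["wrist_force"]);print(plan(c2w(121,0,54),-10.2))
im,d,c=shot("scene");b=cv2.resize(im[140:260,215:335],(600,600),interpolation=cv2.INTER_CUBIC);cv2.imwrite("pics/c3.png",b[...,::-1])
```

```text
2.8 [0.52978354 0.07776803 0.0558816 ] 0.059062228092784545 [-0.67657317 -0.27662625  0.70464429]
(array([ 0.8, -1.7,  1.9]), array([ 0.16, -0.07, -0.25]))
```

View pics/c3.png

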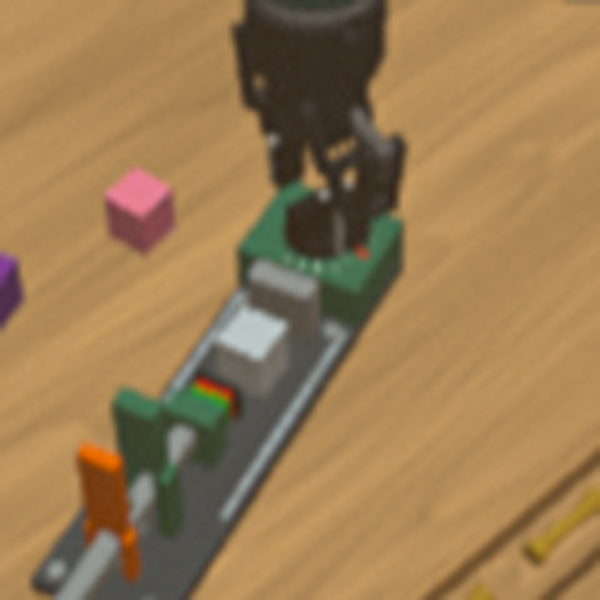

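The fingers stand either side of the dial bar, around (330,200) in the crop, so I close on it.

Emit:
jog_arm --hand '[0.3, 0.2, 0.1, 0.05, 0.05, 0.05]' --delta_pos '[[0, -1, 0], [0, -1, 0], [0, -1, 0], [0, -1, 0], [0, -1, 0], [0, -1, 0]]' --rotation '[[0, 0, 0], [0, 0, 0], [0, 0, 0], [0, 0, 0], [0, 0, 0], [0, 0, 0]]'

```text
time: 3.45
tcp_pos: [0.5299, 0.0769, 0.0553]
ee_rot: [0.001, 0.769, 0.639, 0.002]
wrist_force: [3.4, 0.3, 5.4]
gripper_width: 0.0101
finger_force: 60.0
```

Run:
```python
from h import *
s=ctrl.sense();print(s);print(plan(c2w(121,0,54),-78.1)); print(plan(c2w(121,0,54),-10.2))
```

```text
{'time': 3.45, 'joint_positions': array([-0.37486244,  0.75218079,  0.27349661,  1.98391789, -0.43022775,
        0.45661522,  0.03326795]), 'joint_vel': array([ 1.65123781e-03,  1.18023342e-03, -4.45017714e-04, -1.40098795e-03,
       -4.07363631e-05,  1.41380055e-04, -9.29686542e-04]), 'effort': array([-4.39763283e-01, -4.74546397e+01,  3.63619924e+00, -6.30330607e+00,
       -7.37955852e-03,  1.02855507e+00, -6.13141945e-02]), 'tcp_pos': array([0.52993468, 0.07692211, 0.05529288]), 'ee_rot': array([0.00137094, 0.76901409, 0.63922801, 0.00173172]), 'wrist_force': array([3.39648098, 0.26486559, 5.36838563]), 'ft_torque': array([-0.03658041, -0.6540608 ,  0.03010777]), 'finger_force': 60.024200677871704, 'gripper_width': 0.010119509490536228}
(array([ 1.6, -2. ,  1.3]), array([ 0.19, -0.19, 67.57]))
(array([ 1.6, -2. ,  1.3]), array([ 0.25, -0.05, -0.33]))
```

Emit:
jog_arm --hand '[0.05, 0.05, 0.05, 0.05, 0.05, 0.05, 0.05, 0.05]' --delta_pos '[[0, 0, 0], [0, 0, 0], [0, 0, 0], [0, 0, 0], [0, 0, 0], [0, 0, 0], [0, 0, 0], [0, 0, 0]]' --rotation '[[0, 0, 5], [0, 0, 10], [0, 0, 15], [0, 0, 20], [0, 0, 25], [0, 0, 30], [0, 0, 35], [0, 0, 40]]'

```text
time: 4.25
tcp_pos: [0.5293, 0.0773, 0.0553]
ee_rot: [0.0, 0.942, 0.336, 0.002]
wrist_force: [3.2, 1.0, 6.1]
gripper_width: 0.0107
finger_force: 60.2
```

Emit:
jog_arm --hand '[0.05, 0.05, 0.05, 0.05, 0.05, 0.05, 0.05, 0.05]' --delta_pos '[[0, 0, 0], [0, 0, 0], [0, 0, 0], [0, 0, 0], [0, 0, 0], [0, 0, 0], [0, 0, 0], [0, 0, 0]]' --rotation '[[0, 0, 5], [0, 0, 10], [0, 0, 15], [0, 0, 20], [0, 0, 24], [0, 0, 27.5], [0, 0, 27.5], [0, 0, 27.5]]'

```text
time: 5.05
tcp_pos: [0.5292, 0.0777, 0.0553]
ee_rot: [-0.0, 0.995, 0.104, 0.001]
wrist_force: [1.8, 1.1, 7.7]
gripper_width: 0.0109
finger_force: 60.4
```

Run:
```python
from h import *
s=ctrl.sense();print(s["time"],s["tcp_pos"],s["wrist_force"],s["ft_torque"]);print(plan(c2w(121,0,54),-78.1))
```

```text
5.05 [0.52916337 0.07770542 0.05528749] [1.84462821 1.12270975 7.68048191] [ 0.30133243 -0.38583845 -0.04277802]
(array([-0.6, -1.3,  1.3]), array([-0.04, -0.17,  0.06]))
```

Emit:
jog_arm --hand '[0.4, 0.7, 0.7, 0.7, 0.7, 0.7, 0.7]' --delta_pos '[[0, 0, 0], [0, 0, 0], [0, 0, 0], [0, 0, -40], [0, 0, -80], [0, 0, -110], [0, 0, -110]]' --rotation '[[0, 0, 0], [0, 0, 0], [0, 0, 0], [0, 0, 0], [0, 0, 0], [0, 0, 0], [0, 0, 0]]'

```text
time: 5.75
tcp_pos: [0.5298, 0.0767, 0.1676]
ee_rot: [-0.0, 0.995, 0.104, 0.003]
wrist_force: [-0.2, -0.1, -1.0]
gripper_width: 0.0601
finger_force: 0.0
```

Run:
```python
from h import *
s=ctrl.sense();print(s["time"],s["tcp_pos"],s["gripper_width"]);print(plan(c2w(-101,0,160),-70.74))
```

```text
5.75 [0.52977716 0.07674313 0.16758963] 0.06014761662486858
(array([ 27.1, 217.8,   7.9]), array([ 0.05, -0.34, -7.29]))
```

Emit:
jog_arm --hand '[0.85, 0.85, 0.85, 0.85, 0.85, 0.85, 0.85, 0.85]' --delta_pos '[[27, 45, 0], [27, 90, 0], [27, 135, 0], [27, 180, 0], [27, 218, 0], [27, 218, 0], [27, 218, 0], [27, 218, 0]]' --rotation '[[0, 0, -3], [0, 0, -7.3], [0, 0, -7.3], [0, 0, -7.3], [0, 0, -7.3], [0, 0, -7.3], [0, 0, -7.3], [0, 0, -7.3]]'

```text
time: 6.55
tcp_pos: [0.5988, -0.1286, 0.1632]
ee_rot: [-0.001, 0.986, 0.168, -0.001]
wrist_force: [0.4, 0.3, 0.2]
gripper_width: 0.0728
finger_force: 0.0
```

Run:
```python
from h import *
s=ctrl.sense();print(s["time"],s["tcp_pos"],s["gripper_width"]);print(plan(c2w(-101,0,71),-70.74))
for n,z in(("top",60),("top",68),("scene",68)): print(dial(n,z))
im,d,c=shot("scene");b=cv2.resize(im[140:260,205:325],(600,600),interpolation=cv2.INTER_CUBIC);cv2.imwrite("pics/c4.png",b[...,::-1])
```

```text
6.55 [ 0.59875565 -0.12859592  0.16317435] 0.07280240285711713
(array([ 2. ,  3.2, 92.2]), array([-0.15,  0.07,  0.11]))
(np.float64(nan), array([nan, nan]), 0)
(np.float64(nan), array([nan, nan]), 0)
(np.float64(-1.4829535170493255), array([116.88967787,  -2.84470398]), 67)
  avg = a.mean(axis, **keepdims_kw)
  ret = um.true_divide(
h.py:32: RuntimeWarning: Degrees of freedom <= 0 for slice
  w=np.linalg.eigh(np.cov(Q.T))[1][:,1]; return -np.arctan2(w[1],w[0]),Q.mean(0),len(Q)
  c *= np.true_divide(1, fact)
  c *= np.true_divide(1, fact)
h.py:32: RuntimeWarning: Mean of empty slice.
  w=np.linalg.eigh(np.cov(Q.T))[1][:,1]; return -np.arctan2(w[1],w[0]),Q.mean(0),len(Q)
```

View pics/c4.png

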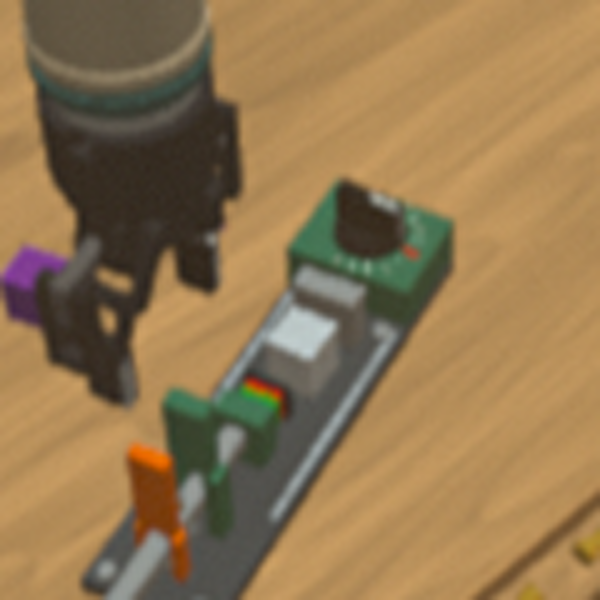

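Run:
```python
from h import *
c=ctrl.get_calibration("scene")
def ana(im,d,tag):
    P=cloud(c,d);q=(P[...,:2]-T0)@CR*1e3;z=P[...,2]*1e3;h=cv2.cvtColor(im,cv2.COLOR_RGB2HSV)
    near=np.hypot(q[...,0]-117,q[...,1]+2)<42
    for lo in(72,73.5):
        m=near&(z>lo)&(z<82)&(h[...,2]>0)
        Q=q[m];w=np.linalg.eigh(np.cov(Q.T))[1][:,1];print(tag,"bar top",lo,len(Q),Q.mean(0).round(1),(-np.arctan2(w[1],w[0]))%np.pi)
    w=near&(z>66)&(h[...,2]>110)&(h[...,1]<110);v,u=np.nonzero(w);W=np.array([(px2w(c,a,b,.076)[:2]-T0)@CR*1e3 for a,b in zip(u,v)])
    print("white",len(W),W.mean(0).round(1),W.min(0).round(1),W.max(0).round(1))
    r=near&(z<52)&(z>38)&((h[...,0]<12)|(h[...,0]>170))&(h[...,1]>110)&(h[...,2]>70);v,u=np.nonzero(r);W=np.array([(px2w(c,a,b,.045)[:2]-T0)@CR*1e3 for a,b in zip(u,v)])
    if len(W): print("red",len(W),W.mean(0).round(1))
D=np.load("scene0.npz");ana(D["im"],D["d"],"old")
im,d,_=shot("scene");ana(im,d,"new")
```

```text
old bar top 72 52 [117.2  -1.8] 0.5507884097499933
old bar top 73.5 48 [117.2  -1.6] 0.5318157365038512
white 16 [129.3  -6.7] [118.5 -15.6] [138.1  -0. ]
red 3 [116.2 -28.2]
new bar top 72 58 [117.2  -3.3] 1.7226140560777699
new bar top 73.5 50 [117.5  -3.6] 1.7392007774138185
white 16 [119.6 -11.9] [115.  -20.9] [123.5  -1.8]
red 3 [116.2 -28.2]
```

Emit:
jog_arm --hand '[0.85, 0.85, 0.85, 0.85, 0.85]' --delta_pos '[[2, 3.5, 0], [2, 3.5, 40], [2, 3.5, 80], [2, 3.5, 92], [2, 3.5, 92]]' --rotation '[[0, 0, 0], [0, 0, 0], [0, 0, 0], [0, 0, 0], [0, 0, 0]]'

```text
time: 7.3
tcp_pos: [0.6014, -0.1329, 0.0708]
ee_rot: [-0.001, 0.986, 0.167, -0.002]
wrist_force: [0.0, 0.6, 0.6]
gripper_width: 0.0725
finger_force: 0.0
```

Run:
```python
from h import *
s=ctrl.sense();print(s["time"],s["tcp_pos"],s["gripper_width"],s["wrist_force"]);print(plan(c2w(-101.3,0,71),-70.74))
```

```text
7.3 [ 0.60136362 -0.1329004   0.07079989] 0.07254824085259627 [0.00718915 0.5791963  0.59073257]
(array([ 0.8, -1.7, -0.2]), array([-0.1 ,  0.17,  0.02]))
```

Emit:
jog_arm --hand '[0.7, 0.6, 0.6, 0.57, 0.54, 0.54]' --delta_pos '[[0, -1.7, 0], [0, -1.7, 0], [0, -1.7, 0], [0, -2.7, 0], [0, -3.9, 0], [0, -3.9, 0]]' --rotation '[[0, 0, 0], [0, 0, 0], [0, 0, 0], [0, 0, 0], [0, 0, 0], [0, 0, 0]]'

```text
time: 7.9
tcp_pos: [0.6023, -0.1302, 0.0744]
ee_rot: [0.001, 0.986, 0.167, 0.002]
wrist_force: [-1.6, 0.1, 8.8]
gripper_width: 0.0463
finger_force: 8.4
```

```bash
cat >> h.py <<'E'
def st():
    s=ctrl.sense();w=s["wrist_force"];q=(s["tcp_pos"][:2]-T0)@CR*1e3
    print("t",s["time"],"tcp clamp",q.round(1),(s["tcp_pos"][2]*1e3).round(1),"w",(s["gripper_width"]*1e3).round(1),"ff",round(s["finger_force"],1),"F clamp",(w[:2]@CR).round(1),w[2].round(1))
def jaw():
    im,d,c=shot("scene");P=cloud(c,d);q=(P[...,:2]-T0)@CR*1e3;z=P[...,2]*1e3;h=cv2.cvtColor(im,cv2.COLOR_RGB2HSV);H,S,V=h[...,0],h[...,1],h[...,2]
    reg=(abs(q[...,1]+3)<20)&(q[...,0]>-75)&(q[...,0]<60)&(z>20)&(z<62)
    for nm,m,zz in(("head",(H>60)&(H<95)&(S>80)&(z>48),54),("green",(H>40)&(H<62)&(S>120),None),("yellow",(H>18)&(H<34)&(S>150)&(V>90),None),("red",((H<8)|(H>172))&(S>150),None),("block",(S<70)&(V>110)&(z>43),48)):
        mm=m&reg
        if mm.sum()>1: print(nm,mm.sum(),"x mean",q[mm][:,0].mean().round(1),q[mm][:,0].min().round(1),q[mm][:,0].max().round(1),"y",q[mm][:,1].mean().round(1),"z",z[mm].mean().round(1))
    return im
E
python3 - <<'E'
from h import *
st();jaw()
E
```

```text
Traceback (most recent call last):
  File "h.py", line 35, in st
    print("t",s["time"],"tcp clamp",q.round(1),(s["tcp_pos"][2]*1e3).round(1),"w",(s["gripper_width"]*1e3).round(1),"ff",round(s["finger_force"],1),"F clamp",(w[:2]@CR).round(1),w[2].round(1))
                                                                                  ^^^^^^^^^^^^^^^^^^^^^^^^^^^^^^
AttributeError: 'float' object has no attribute 'round'
```

Emit:
jog_arm --hand '[0.51, 0.48, 0.45, 0.42, 0.4, 0.4, 0.4]' --delta_pos '[[0, -1.2, 0], [0, -2.4, 0], [0, -3.6, 0], [0, -4.8, 0], [0, -5, 0], [0, -5, 0], [0, -5, 0]]' --rotation '[[0, 0, 0], [0, 0, 0], [0, 0, 0], [0, 0, 0], [0, 0, 0], [0, 0, 0], [0, 0, 0]]'

```text
time: 8.6
tcp_pos: [0.6007, -0.1251, 0.0752]
ee_rot: [0.0, 0.986, 0.167, 0.002]
wrist_force: [-2.8, 2.3, 16.3]
gripper_width: 0.0354
finger_force: 45.8
```

```bash
sed -i 's/(s\["gripper_width"\]\*1e3).round(1)/round(s["gripper_width"]*1e3,1)/' h.py
python3 - <<'E'
from h import *
st();im=jaw()
b=cv2.resize(im[140:260,205:325],(600,600),interpolation=cv2.INTER_CUBIC);cv2.imwrite("pics/c5.png",b[...,::-1])
E
```

```text
t 8.6 tcp clamp [-95.4  -1.1] 75.2 w 35.4 ff 45.8 F clamp [3.1 1.9] 16.3
head 52 x mean -22.0 -29.6 -11.1 y -4.1 z 54.5
green 9 x mean -5.5 -13.4 -1.4 y -5.5 z 44.0
yellow 6 x mean -1.6 -5.3 1.7 y -0.3 z 45.1
red 10 x mean 3.5 2.5 5.7 y -4.2 z 44.9
block 155 x mean 13.1 -65.1 59.9 y -2.5 z 48.2
```

View pics/c5.png

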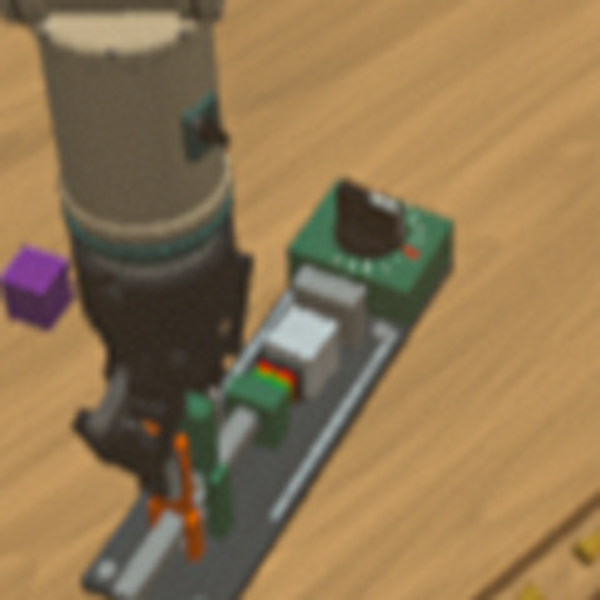

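```bash
sed -i 's/^def jaw():/def jaw(D=None):/; s/    im,d,c=shot("scene");P=cloud(c,d);q=(P\[...,:2\]-T0)@CR\*1e3;z=P\[...,2\]\*1e3;h=cv2.cvtColor(im,cv2.COLOR_RGB2HSV);H/    im,d,c=shot("scene") if D is None else (D["im"],D["d"],ctrl.get_calibration("scene"));P=cloud(c,d);q=(P[...,:2]-T0)@CR*1e3;z=P[...,2]*1e3;h=cv2.cvtColor(im,cv2.COLOR_RGB2HSV);H/' h.py
python3 - <<'E'
from h import *
jaw(np.load("scene0.npz"))
D=np.load("top0.npz");c=ctrl.get_calibration("top");P=cloud(c,D["d"]);q=(P[...,:2]-T0)@CR*1e3;z=P[...,2]*1e3
m=(abs(z-54)<3)&(q[...,0]>-75)&(q[...,0]<-20)&(abs(q[...,1])<18);print(q[m][:,0].mean(),q[m][:,0].min(),q[m][:,0].max())
E
```

```text
head 47 x mean -35.2 -43.1 -26.9 y -3.7 z 54.5
green 11 x mean -19.2 -28.3 -14.0 y -4.8 z 43.7
yellow 5 x mean -15.9 -17.0 -14.6 y -2.2 z 45.9
red 9 x mean -9.9 -12.8 -7.7 y -2.3 z 45.2
block 126 x mean 14.4 -65.5 47.7 y -2.1 z 48.0
-31.071134285547213 -40.52562449977179 -23.154335391895355
```

Emit:
jog_arm --hand '[0.46, 0.52, 0.58, 0.64, 0.64]' --delta_pos '[[0, 2, 0], [0, 4, 0], [0, 6.5, 0], [0, 7, 0], [0, 7, 0]]' --rotation '[[0, 0, 0], [0, 0, 0], [0, 0, 0], [0, 0, 0], [0, 0, 0]]'

```text
time: 9.15
tcp_pos: [0.6012, -0.131, 0.0718]
ee_rot: [-0.0, 0.986, 0.168, -0.001]
wrist_force: [-0.8, 0.5, -1.4]
gripper_width: 0.0548
finger_force: 0.0
```

Run:
```python
from h import *
st();jaw()
```

```text
t 9.15 tcp clamp [-101.1    0.4] 71.8 w 54.8 ff 0.0 F clamp [0.7 0.6] -1.4
head 52 x mean -21.4 -30.3 -10.4 y -3.6 z 54.3
green 9 x mean -7.9 -14.4 -1.8 y -6.9 z 47.8
yellow 5 x mean -0.3 -2.1 1.7 y -1.8 z 44.3
red 9 x mean 4.6 2.5 6.0 y -3.9 z 43.7
block 156 x mean 13.5 -63.5 59.5 y -2.2 z 48.0
```

Emit:
jog_arm --hand '[0.58, 0.54, 0.5, 0.46, 0.42, 0.4, 0.4, 0.4]' --delta_pos '[[0, -0.5, 0], [0, -2, 0], [0, -3.5, 0], [0, -5, 0], [0, -6.5, 0], [0, -7, 0], [0, -7, 0], [0, -7, 0]]' --rotation '[[0, 0, 0], [0, 0, 0], [0, 0, 0], [0, 0, 0], [0, 0, 0], [0, 0, 0], [0, 0, 0], [0, 0, 0]]'

```text
time: 10.0
tcp_pos: [0.5994, -0.1255, 0.074]
ee_rot: [0.0, 0.986, 0.167, 0.0]
wrist_force: [-3.3, -0.2, 13.7]
gripper_width: 0.0351
finger_force: 45.8
```

Run:
```python
from h import *
st();jaw()
```

```text
t 10.0 tcp clamp [-95.4   0.2] 74.0 w 35.1 ff 45.8 F clamp [0.9 3.1] 13.7
head 49 x mean -7.3 -16.3 0.9 y -3.6 z 54.1
green 6 x mean 6.3 1.5 12.9 y -3.0 z 48.9
yellow 4 x mean 12.7 11.4 14.3 y -7.0 z 43.4
red 9 x mean 17.0 14.1 19.0 y -3.6 z 45.3
block 169 x mean 13.7 -63.3 59.1 y -2.4 z 47.7
```

Emit:
jog_arm --hand '[0.46, 0.52, 0.58, 0.64, 0.64]' --delta_pos '[[0, 2, 0], [0, 4, 0], [0, 6.5, 0], [0, 7, 0], [0, 7, 0]]' --rotation '[[0, 0, 0], [0, 0, 0], [0, 0, 0], [0, 0, 0], [0, 0, 0]]'

```text
time: 10.55
tcp_pos: [0.6014, -0.1302, 0.0716]
ee_rot: [-0.001, 0.986, 0.168, -0.001]
wrist_force: [-0.5, 0.6, -0.4]
gripper_width: 0.0544
finger_force: 0.0
```

Run:
```python
from h import *
st();jaw()
im,d,c=shot("top");cv2.imwrite("pics/t1.png",cv2.resize(im[190:255,230:355],(800,416),interpolation=cv2.INTER_CUBIC)[...,::-1])
im,d,c=shot("scene");cv2.imwrite("pics/c6.png",cv2.resize(im[170:250,230:310],(600,600),interpolation=cv2.INTER_CUBIC)[...,::-1])
```

```text
t 10.55 tcp clamp [-1.004e+02 -1.000e-01] 71.6 w 54.4 ff 0.0 F clamp [0.7 0.3] -0.4
head 49 x mean -7.2 -14.2 1.3 y -3.0 z 53.9
green 7 x mean 4.4 0.7 11.5 y -5.5 z 50.8
yellow 5 x mean 13.3 12.4 14.1 y -4.6 z 43.3
red 9 x mean 17.8 16.1 19.1 y -3.1 z 44.1
block 170 x mean 13.6 -63.7 59.8 y -2.2 z 47.8
```

View pics/c6.png

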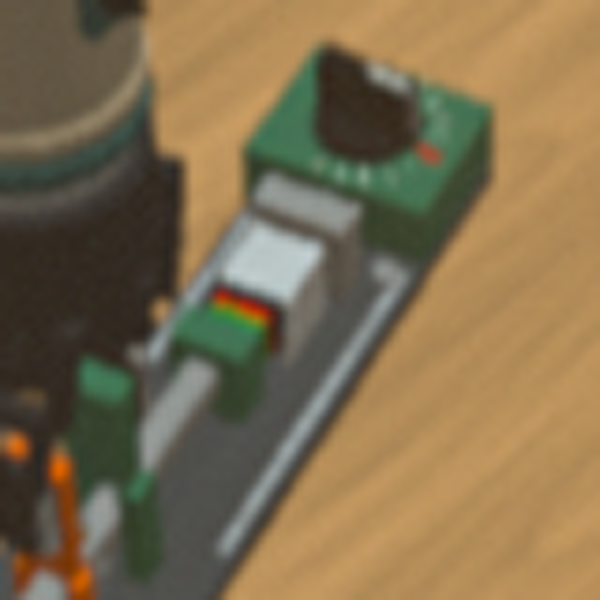

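Emit:
jog_arm --hand '[0.58, 0.55, 0.52, 0.5, 0.48, 0.47, 0.47, 0.47]' --delta_pos '[[0, -0.5, 0], [0, -1.5, 0], [0, -3, 0], [0, -4, 0], [0, -5, 0], [0, -5, 0], [0, -5, 0], [0, -5, 0]]' --rotation '[[0, 0, 0], [0, 0, 0], [0, 0, 0], [0, 0, 0], [0, 0, 0], [0, 0, 0], [0, 0, 0], [0, 0, 0]]'

```text
time: 11.5
tcp_pos: [0.6007, -0.1276, 0.0738]
ee_rot: [0.001, 0.986, 0.167, 0.001]
wrist_force: [-1.6, -1.9, 9.3]
gripper_width: 0.0403
finger_force: 10.1
```

Run:
```python
from h import *
st();im=jaw()
a=np.vstack([cv2.resize(im[180:220,245:305],(600,400),interpolation=cv2.INTER_CUBIC)]);cv2.imwrite("pics/c7.png",a[...,::-1])
```

```text
t 11.5 tcp clamp [-97.8  -0.3] 73.8 w 40.3 ff 10.1 F clamp [-1.2  2.1] 9.3
head 42 x mean -0.1 -7.2 8.5 y -2.6 z 53.6
red 10 x mean 22.4 19.5 25.7 y -4.3 z 44.3
block 177 x mean 17.9 -64.6 59.9 y -1.6 z 48.0
```

View pics/c7.png

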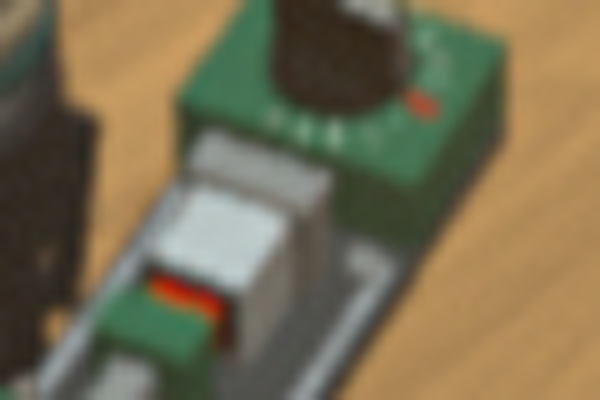

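```bash
cat >> h.py <<'E'
def prof(im,c,z,x0,x1,ys=np.arange(-12,7,1.5),step=.5):
    "mean colour along clamp x at height z (scene-biased y centre about -3.7)"
    xs=np.arange(x0,x1,step);U=np.array([[w2px(c,c2w(x-3.7,y-2,z)) for x in xs] for y in ys],np.float32)
    return xs,cv2.remap(im.astype(np.float32),U[...,0].copy(),U[...,1].copy(),cv2.INTER_CUBIC).mean(0)
def edges(im,c):
    for z,x0,x1 in((54,-60,45),(48,-10,65),(52,50,85),(45,78,100)):
        xs,p=prof(im,c,z,x0,x1);g=np.abs(np.gradient(cv2.GaussianBlur(p.astype(np.float32),(1,7),0),axis=0)).sum(1)
        i=[k for k in range(2,len(g)-2) if g[k]==g[k-2:k+3].max() and g[k]>.25*g.max()]
        print("z",z,[(float(xs[k]),int(g[k]),p[min(k+5,len(p)-1)].astype(int).tolist()) for k in i])
E
python3 - <<'E'
from h import *
c=ctrl.get_calibration("scene")
print("start");edges(np.load("scene0.npz")["im"],c)
print("now");im,d,c=shot("scene");edges(im,c);st()
E
```

```text
start
z 54 [(-45.5, 13, [66, 75, 56]), (-39.0, 7, [67, 109, 77]), (-18.5, 19, [166, 82, 8]), (-13.0, 14, [93, 46, 40]), (-11.0, 14, [72, 61, 55]), (-6.0, 8, [93, 90, 82]), (14.5, 21, [171, 179, 177]), (43.0, 16, [145, 149, 147])]
z 48 [(-7.0, 14, [74, 61, 55]), (-2.0, 8, [95, 92, 83]), (18.5, 21, [168, 175, 174]), (50.5, 23, [95, 90, 81])]
z 52 [(51.0, 6, [84, 74, 62]), (66.5, 13, [130, 130, 122]), (82.0, 11, [94, 113, 93])]
z 45 [(87.5, 11, [95, 114, 95]), (94.0, 3, [92, 128, 98]), (98.5, 5, [84, 114, 87])]
now
z 54 [(-9.5, 14, [62, 75, 57]), (14.0, 19, [167, 68, 26]), (22.0, 21, [101, 103, 101]), (25.5, 30, [161, 173, 172])]
z 48 [(-5.5, 14, [64, 76, 59]), (18.5, 19, [170, 64, 23]), (26.5, 21, [102, 105, 103]), (30.0, 29, [161, 173, 172]), (60.5, 17, [131, 131, 125])]
z 52 [(57.5, 18, [130, 130, 124]), (64.0, 8, [144, 148, 142]), (78.0, 17, [71, 82, 64]), (83.5, 5, [70, 97, 69])]
z 45 [(83.5, 18, [71, 82, 65]), (91.0, 11, [88, 125, 95]), (98.0, 6, [84, 117, 91])]
t 11.6 tcp clamp [-97.8  -0.3] 73.7 w 40.1 ff 10.1 F clamp [-0.4  1.5] 10.0
```

Emit:
jog_arm --hand '[0.46, 0.45, 0.44, 0.43, 0.43, 0.43]' --delta_pos '[[0, -0.5, 0], [0, -1, 0], [0, -1.5, 0], [0, -2, 0], [0, -2, 0], [0, -2, 0]]' --rotation '[[0, 0, 0], [0, 0, 0], [0, 0, 0], [0, 0, 0], [0, 0, 0], [0, 0, 0]]'

```text
time: 12.2
tcp_pos: [0.6001, -0.126, 0.0741]
ee_rot: [0.001, 0.986, 0.167, 0.001]
wrist_force: [-1.6, -2.8, 12.1]
gripper_width: 0.0372
finger_force: 11.6
```

Run:
```python
from h import *
im,d,c=shot("scene");st();edges(im,c);jaw()
cv2.imwrite("pics/c8.png",cv2.resize(im[180:220,245:305],(600,400),interpolation=cv2.INTER_CUBIC)[...,::-1])
```

```text
t 12.25 tcp clamp [-96.1  -0.3] 74.2 w 36.8 ff 11.6 F clamp [-0.6  3.3] 10.8
z 54 [(-6.5, 14, [64, 76, 58]), (15.5, 15, [138, 57, 36]), (25.5, 31, [162, 174, 172])]
z 48 [(-2.5, 13, [65, 77, 59]), (19.5, 15, [141, 60, 38]), (30.0, 30, [161, 173, 172]), (60.5, 17, [131, 131, 125])]
z 52 [(57.5, 18, [130, 130, 124]), (64.0, 8, [144, 149, 143]), (78.0, 17, [71, 82, 64]), (83.5, 5, [69, 97, 68])]
z 45 [(83.5, 17, [72, 82, 65]), (91.5, 12, [90, 128, 98]), (98.5, 5, [85, 118, 91])]
head 38 x mean 1.6 -3.5 8.5 y -3.1 z 54.4
red 9 x mean 19.9 12.3 23.8 y -3.9 z 47.6
block 186 x mean 16.1 -65.7 59.9 y -2.0 z 47.7
```

View pics/c8.png

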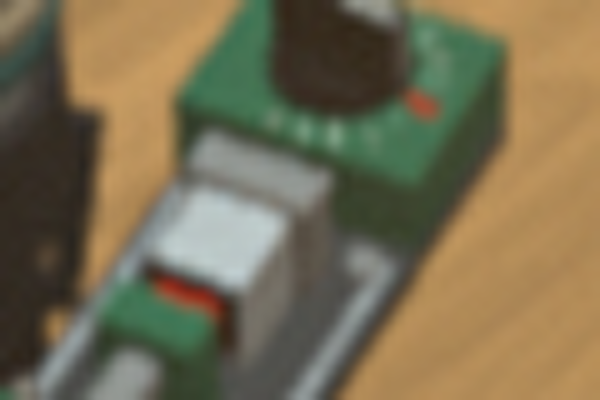

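The block is against the anvil at x = 60. The nose estimates run from 5 to 8 mm depending on the method, so I add about 1 mm by going to the trigger's full stroke and compare again.

Emit:
jog_arm --hand '[0.425, 0.42, 0.415, 0.41, 0.41, 0.41]' --delta_pos '[[0, -0.2, 0], [0, -0.4, 0], [0, -0.6, 0], [0, -0.8, 0], [0, -0.8, 0], [0, -0.8, 0]]' --rotation '[[0, 0, 0], [0, 0, 0], [0, 0, 0], [0, 0, 0], [0, 0, 0], [0, 0, 0]]'

```text
time: 12.9
tcp_pos: [0.5999, -0.1255, 0.0743]
ee_rot: [0.001, 0.986, 0.167, 0.001]
wrist_force: [-1.4, -2.1, 13.2]
gripper_width: 0.0349
finger_force: 25.7
```

Run:
```python
from h import *
ims=[shot("scene") for _ in range(4)];c=ims[0][2];im=np.mean([i[0].astype(np.float32) for i in ims],0);st();edges(im,c)
im0=np.load("scene0.npz")["im"]
# head rear/top faces: profile every 2 mm
for nm,I,x0 in(("start",im0,-52),("now",im,-13)):
    xs,p=prof(I,c,54,x0,x0+46,step=2);print(nm,[(float(x),*q.astype(int).tolist()) for x,q in zip(xs,p)])
```

```text
t 13.1 tcp clamp [-95.5  -0.3] 74.4 w 35.6 ff 25.7 F clamp [-1.2  1.6] 12.0
z 54 [(-6.0, 14, [64, 75, 57]), (16.5, 12, [101, 60, 40]), (25.5, 31, [162, 173, 172])]
z 48 [(-1.5, 13, [63, 74, 56]), (21.0, 12, [102, 58, 39]), (30.0, 30, [162, 173, 172]), (60.5, 17, [131, 131, 125])]
z 52 [(57.5, 18, [130, 130, 124]), (64.0, 8, [144, 148, 142]), (77.5, 18, [75, 84, 68]), (83.5, 5, [70, 97, 69])]
z 45 [(83.5, 18, [72, 82, 64]), (91.0, 11, [88, 125, 96]), (98.5, 5, [85, 118, 91])]
start [(-52.0, 119, 122, 114), (-50.0, 116, 119, 111), (-48.0, 106, 110, 101), (-46.0, 90, 95, 84), (-44.0, 72, 79, 64), (-42.0, 62, 76, 53), (-40.0, 61, 86, 58), (-38.0, 65, 101, 70), (-36.0, 68, 111, 79), (-34.0, 68, 114, 82), (-32.0, 69, 114, 83), (-30.0, 69, 113, 83), (-28.0, 68, 114, 83), (-26.0, 61, 120, 78), (-24.0, 54, 130, 68), (-22.0, 62, 139, 48), (-20.0, 95, 136, 26), (-18.0, 139, 116, 10), (-16.0, 166, 82, 8), (-14.0, 159, 52, 17), (-12.0, 123, 41, 29), (-10.0, 85, 49, 44), (-8.0, 71, 64, 58)]
now [(-13.0, 122, 126, 120), (-11.0, 118, 123, 116), (-9.0, 109, 115, 107), (-7.0, 94, 101, 91), (-5.0, 75, 83, 70), (-3.0, 61, 74, 55), (-1.0, 57, 78, 53), (1.0, 59, 92, 63), (3.0, 63, 106, 75), (5.0, 66, 114, 82), (7.0, 65, 117, 85), (9.0, 65, 118, 85), (11.0, 67, 118, 85), (13.0, 76, 115, 83), (15.0, 91, 104, 74), (17.0, 103, 84, 58), (19.0, 101, 60, 40), (21.0, 89, 50, 39), (23.0, 87, 71, 66), (25.0, 111, 112, 110), (27.0, 147, 156, 155), (29.0, 174, 186, 185), (31.0, 187, 200, 200)]
```

All the readings now put the nose at about 8 mm: the head shifted 40.3 mm from a start of about 22, the head-to-block gap is about 12 mm, and about 8 mm of the bands has gone in. The block is on the anvil at x = 60 and the trigger is held fully in, so I hand the job in.

```bash
python3 -c "
from bench import ctrl
print(ctrl.sign_off())"
```

```text
the job is handed in; nothing more can be done
None
```

I handed the job in at about 13 s, with no verdict returned: dial near 1.70 rad (camera reads 1.72–1.74), block against the anvil, nose in about 8 mm (estimates 6–9.5, limits 5–11), trigger still held fully squeezed.

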